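Lock the monitor arm onto its desk post

TASK

The monitor arm has been set on its desk post but nothing holds it down yet. Thread the thin thrust washer down the post onto the arm's hub, then the thick locking collar (standing on edge in the packing insert) on top of it, pressing each firmly, without ramming it, past the two spring catches until it is fully home and the catches have sprung out over the collar. Leave the end cap in the insert and the other things on the desk as they are, and let go at the end.

Things in the scene. Friction and masses are not known exactly. Their poses are not given: they have to be found in the camera images.
- mount: Fixed desk mount, origin on the desk under the post's axis, z up. Dark plate 110 x 100 x 10 mm; upright steel post 24 mm across, its top 96 mm above the desk, coned to 16 mm across over the last 5 mm. The arm's round hub (54 mm across, top 44 mm above the desk) is already round the post; 52 mm of post stand clear above it. Final stack: washer 44 to 54 mm, collar 54 to 70 mm above the desk.
- post_seat (a point): Point on the post's axis at the top face of the arm's hub, 44 mm above the desk: where the washer's underside must rest.
- catch_a (a joint): Spring catch in the post, mount's +x side: steel tongue 7 mm wide, hinged 88 mm above the desk, lower end 72 mm above it. 0 = out (lower end 4 mm proud of the post), 0.2 = pushed in by a passing ring, 0.45 = stop. Both catches together resist a ring pushed down with up to about 10 N, more than its weight; once it is below them they spring out and keep it from rising.
- catch_b (a joint): The same on the mount's -x side.
- lower_arm (a joint): Swivel angle of the monitor arm about the post (rad; 0 = lower link along the mount's +x, grows counter-clockwise seen from above). The lower link is 34 mm wide, 16 to 39 mm above the desk, and runs 210 mm to an elbow 88 mm high, whence a second link goes off to the right. Stiff; it may stay as it is.
- washer: Loose grey plastic thrust washer, 56 mm outside, 26.5 mm bore, 10 mm thick, 20 g, lying flat on the desk at the start. Origin at its centre (mid-thickness), z along its axis; both faces are alike.
- collar: Loose steel locking collar, 56 mm outside, 26.5 mm bore, 16 mm thick, about 70 g; faces alike. Origin at its centre (mid-thickness), z along its axis. At the start it stands on edge in one of the insert's slots, axis level along the insert's y, centre 33 mm and top 61 mm above the desk: 17 mm stand out of the insert, where only its flat faces can be taken.
- insert: Fixed white foam packing insert, 130 (x) x 120 (y) x 44 mm high, origin on the desk under its centre. Two slots 60 mm long in x, 18.5 mm wide, at y = +28 and y = -28 mm; one holds the collar, the other the cap.
- cap: Loose grey plastic end cap for another post, a solid disc 48 mm in diameter and 16 mm thick, on edge in the insert's other slot (10 mm stand out of the insert). Origin at its centre, z along its axis. It stays there.
- pump_bottle: Bystander: white hand-sanitiser pump bottle, 72 mm in diameter, 185 mm high, origin under its centre.
- pen_pot: Bystander: dark steel pen pot, 72 mm in diameter, 85 mm high (pens to 140 mm), origin under its centre.
- hex_driver: Bystander: black-handled screwdriver 170 mm long lying along its x axis (handle to -x), 26 mm high, origin under the middle of its length.
There are look-alikes about, which are no part of the job. Leave any blue or orange look-alike of the washer alone.

How it is judged:
By the outcome, as a careful person would: the job done as asked, in the order asked, and still so for the second after the job is handed in, with the robot touching nothing.
It also fails if it takes over 72 s, if anything falls off the work surface, if the arm or the gripper's body presses on something with over 40 N, if the wrist force passes 120 N, or if a joint passes its speed limit or range.

ROBOT

A 7-joint arm with a two-finger parallel gripper is mounted at the origin on the work surface. World frame = base frame: x ahead of the robot, y to its left, z up, the work surface at z = 0. Lengths are in m, angles in degrees, forces in N, time in s.
With the tool pointing down it reaches from about 0.425 to 0.875 m from the base axis. Payload 4.7 kg.
Tool frame: the origin (TCP) lies at the centre of the arm's flange, where the gripper is bolted on; the fingertips stand 182 mm ahead of it and the grasp point (between the pads) lies 164 mm ahead of it (env.grip_depth is the distance from the TCP to the grasp point, in m); z points along the fingers, y is the line along which they close (so a half turn about z gives the same grasp; the last joint's range is limited). The gripper opens to 87 mm and grips with 3 to 60 N. Pads are 19 mm wide; open, the fingers measure 117 mm over their backs; the gripper's body (75 mm by 190 mm) begins 51 mm behind the grasp point.
Start: joints at [-74.765, 18.392, -4.016, 83.108, 1.295, 78.541, -3.26], TCP at [0.162, 0.63, 0.405] pointing down, gripper open.
Joint ranges: [-163.93, 163.93], [-17.29, 119.83], [-79.2, 71.16], [3.27, 140.29], [-89.18, 269.18], [5.43, 117.66], [-154.24, 154.24]. Speed limits (degrees/s): [147.25, 147.25, 180, 180, 180, 180, 180].

INTERFACE

Orientations are given as [roll, pitch, yaw] about the fixed x, y, z axes, in that order (R = Rz(yaw) Ry(pitch) Rx(roll)).
In Python, from cell import env gives the robot as it stands. The module is installed in compiled form; this text tells all that it offers.
- The arm moves only by the tool send_rows, never from a script. Its arguments are lists of equal length, an entry for each row: "xyz": the shift along the tool's x, y, z in m, a list of three; "rotation": the turn, a rotation vector about the tool's x, y, z in rad, a list of three; "jaw": the opening, from 0 (shut) to 1 (fully open). A call has 1 to 20 rows; each row shifts and turns the commanded pose from where the row before left it, along the tool's axes as they then stand; what a row does not reach is not made up. A row lasts 1/10 s, in which the tool goes at most 50 mm and 8.59 degrees, less where a joint would pass 70% of its speed; a pose out of reach is approached as far as the arm can. A call is refused whole if a number of a shift passes 0.05 or a number of a turn 0.15, either way. A call with a gripper value outside its range is refused whole. The fingers move at their own pace and stop on an object; "newtons" is the grip in N (left out, the last holds). Time passes only in rows, so rows that do not move let the fingers close. It gives the time, the measured TCP pose, the force, the opening and the grip force at its end, in the units of the state.
- env.get_obs(): the state, without advancing time (a new reading comes with each control period).
- env.read_camera(name): name is "side" or "top" or "wrist"; returns a dict with "image" (420x560x3 uint8, blue, green, red), "fx", "fy", "cx", "cy" (pixels), "R" (3x3) and "t" (3): a world point X has camera coordinates R X + t. Camera axes: x right, y down, z forward; pixel columns grow to the right and rows downward; lengths in m; the calibration is good to about 2 mm. A picture is of the moment at which its call begins. There is no depth.
- env.sign_off(): hands the job in; it is judged then, once.
The state is a dict: "time_s": time; "qpos": joint angles; "joint_velocities": joint speeds; "effort": joint torques, N m; "tool_pos": TCP position; "tool_rot": TCP orientation; "force": force on the tool from outside, world axes, zero at the start; "wrist_torque": the same for the moment, N m; "grip_width": finger opening in m; "grasp_force": force on a finger pad.
Only numpy, scipy, OpenCV 4.12 (cv2) and the standard library are available. Lean on these libraries where they do the work, as an engineer would, in place of code of your own. Each camera call takes 0.05 s, during which the arm holds its last target. There are 200 camera calls.

## Working session

There is one attempt and no reset: what is moved stays moved. The work goes in short steps, Python scripts to look and compute and a tool call to move; the robot and the scene stay as the last step left them, time stands still between calls to the robot, and variables do not carry over. Pictures are saved under pics/ and viewed, at most 10 in all, crops included, and the job is handed in when it is done.

Besides the shell and the picture viewer there is one more tool, called after ">>>" by a JSON object that holds its "method" and its "body", one argument or row to a line. send_rows: Moves the arm, as the interface text tells. Its arguments: {"type":"object","properties":{"xyz":{"type":"array"},"rotation":{"type":"array"},"jaw":{"type":"array"},"newtons":{"type":"number"}},"required":["xyz","rotation","jaw"]}

```bash
mkdir -p pics
cat > h.py <<'E'
import numpy as np,cv2
from cell import env
def snap(n,f=None):
    c=env.read_camera(n)
    c={k:(np.array(v) if k in('R','t','image') else v) for k,v in c.items()}
    if f: cv2.imwrite('pics/'+f,c['image'])
    return c
def ray(c,u,v):
    d=c['R'].T@np.array([(u-c['cx'])/c['fx'],(v-c['cy'])/c['fy'],1.]);o=-c['R'].T@c['t'];return o,d
def plane(c,u,v,z):
    o,d=ray(c,u,v);return o+d*(z-o[2])/d[2]
def proj(c,X):
    p=c['R']@np.array(X)+c['t'];return c['fx']*p[0]/p[2]+c['cx'],c['fy']*p[1]/p[2]+c['cy']
E
python3 - <<'E'
from h import *
import pickle
C={n:snap(n) for n in('top','side','wrist')}
pickle.dump(C,open('c0.pkl','wb'))
cv2.imwrite('pics/top0.png',cv2.resize(C['top']['image'],(800,600)))
cv2.imwrite('pics/side0.png',cv2.resize(C['side']['image'],(800,600)))
for n in C: print(n,C[n]['fx'],-C[n]['R'].T@C[n]['t'])
o=env.get_obs();print({k:np.round(o[k],3) for k in o}, env.grip_depth)
E
```

```text
top 449.6722292039471 [ 0.41656498 -0.01052036  1.31145581]
side 516.2377269026083 [-0.10834399 -0.70953245  0.91419203]
wrist 371.69575441876816 [0.09908496 0.64438232 0.38444194]
{'time_s': np.float64(0.15), 'qpos': array([-74.764,  18.429,  -4.015,  83.159,   1.297,  78.542,  -3.261]), 'joint_velocities': array([ 0.   , -0.153,  0.014, -0.151, -0.057,  0.101, -0.035]), 'effort': array([-0.0000e+00, -4.9179e+01, -4.0500e-01, -3.1288e+01, -6.4000e-02,
        4.0000e-02,  0.0000e+00]), 'tool_pos': array([0.162, 0.629, 0.404]), 'tool_rot': array([-1.79916e+02,  7.00000e-03,  1.65573e+02]), 'force': array([-0.332, -0.279,  0.234]), 'wrist_torque': array([-0.054, -0.002,  0.024]), 'grasp_force': np.float64(0.0), 'grip_width': np.float64(0.087)} 0.1635
```

View pics/top0.png

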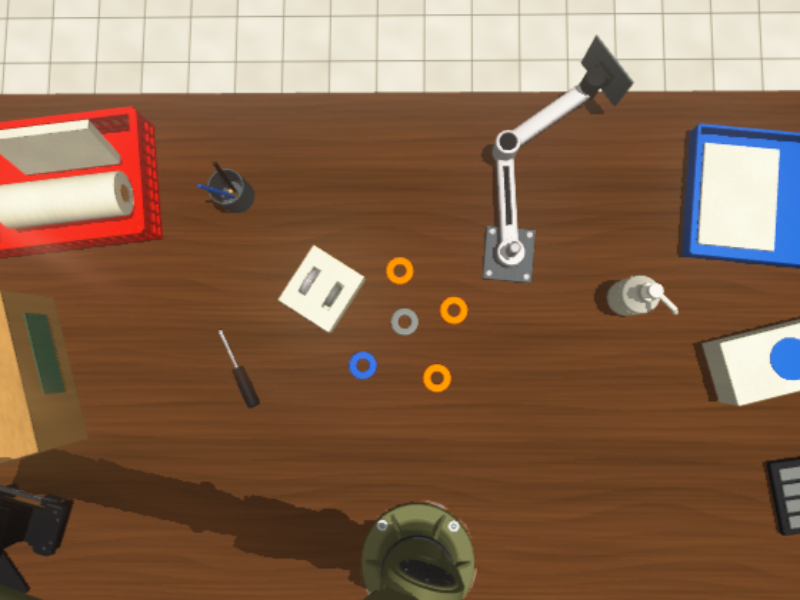

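View pics/side0.png

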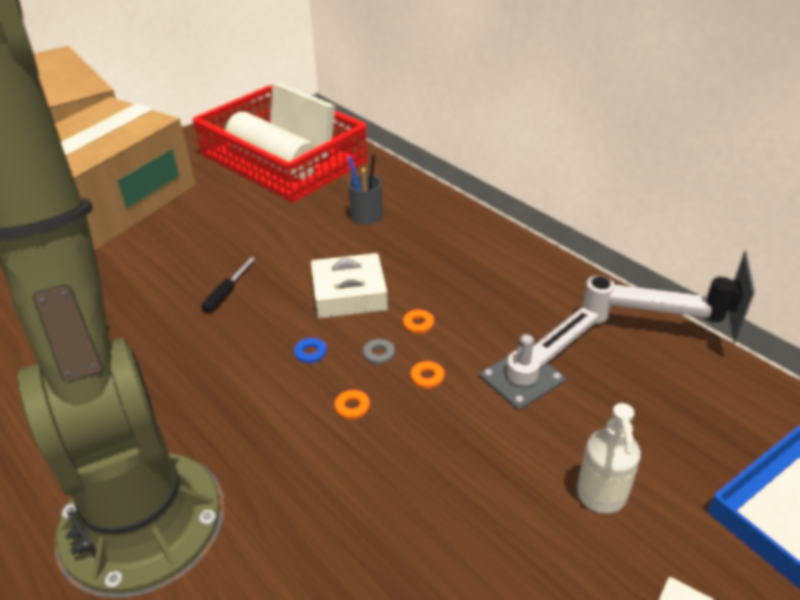

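The top view (800x600) shows the grey washer at (404,321), the post near (513,249), the insert at (322,289) with its slots at (310,281) and (333,295). The collar appears to be in the upper-left slot. The side view agrees. Next I'll measure.

Run:
```python
from h import *
import pickle
C=pickle.load(open('c0.pkl','rb'))
s=.7
def ell(n,u,v,r,z,what):
    c=C[n];im=c['image'];h=cv2.cvtColor(im,cv2.COLOR_BGR2HSV)
    m=((h[...,1]<70)&(h[...,2]>60)).astype(np.uint8)
    k=np.zeros_like(m);cv2.circle(k,(int(u),int(v)),r,1,-1);m&=k
    cs,_=cv2.findContours(m,cv2.RETR_EXTERNAL,cv2.CHAIN_APPROX_NONE)
    b=max(cs,key=cv2.contourArea)
    e=cv2.fitEllipse(b);p=plane(c,*e[0],z)
    print(what,n,np.round(e[0],1),np.round(e[1],1),p.round(4),'diam',max(e[1])/c['fx']*np.linalg.norm(p+c['R'].T@c['t']))
    return e
ell('top',404*s,321*s,16,.01,'washer');ell('side',379*s,350*s,16,.01,'washer')
t=C['top'];im=t['image'];h=cv2.cvtColor(im,cv2.COLOR_BGR2HSV)
# insert
m=((h[...,1]<70)&(h[...,2]>150)).astype(np.uint8);k=np.zeros_like(m);cv2.circle(k,(225,202),38,1,-1);m&=k
m=cv2.morphologyEx(m,cv2.MORPH_CLOSE,np.ones((9,9)))
cs,_=cv2.findContours(m,cv2.RETR_EXTERNAL,cv2.CHAIN_APPROX_NONE);b=max(cs,key=cv2.contourArea)
r=cv2.minAreaRect(b);P=[plane(t,*q,.044) for q in cv2.boxPoints(r)]
print('insert',r,np.round(P,3).tolist(),[np.linalg.norm(P[i]-P[i-1]).round(4) for i in range(4)],np.mean(P,0))
for nm,(u,v) in dict(base=(418,560),hub=(510,252),post=(513,248)).items():print(nm,plane(t,u*s,v*s,{'base':0,'hub':.044,'post':.096}[nm]))
a=im[155:240,185:270];b2=im[140:225,320:405]
w=C['side']['image'];c1=w[225:290,340:405];c2=w[170:230,210:285]
R=lambda x:cv2.resize(x,(400,300),interpolation=cv2.INTER_CUBIC)
cv2.imwrite('pics/crops.png',np.vstack([np.hstack([R(a),R(b2)]),np.hstack([R(c1),R(c2)])]))
```

```text
washer top [282.8 224.9] [18.1 18.5] [0.4691 0.0279 0.01  ] diam 0.053501057149735506
washer side [264.8 245.4] [16.6 21.2] [0.4653 0.0233 0.01  ] diam 0.053348719711297586
insert ((224.619140625, 201.64801025390625), (42.479515075683594, 46.32489776611328), 32.7352294921875) [[0.509, 0.279, 0.044], [0.621, 0.21, 0.044], [0.556, 0.107, 0.044], [0.445, 0.176, 0.044]] [np.float64(0.1216), np.float64(0.1317), np.float64(0.1225), np.float64(0.1308)] [0.53283136 0.19288804 0.044     ]
base [-0.00015327 -0.00309004  0.        ]
hub [ 0.60636798 -0.18242724  0.044     ]
post [ 0.60629258 -0.18112495  0.096     ]
```

View pics/crops.png

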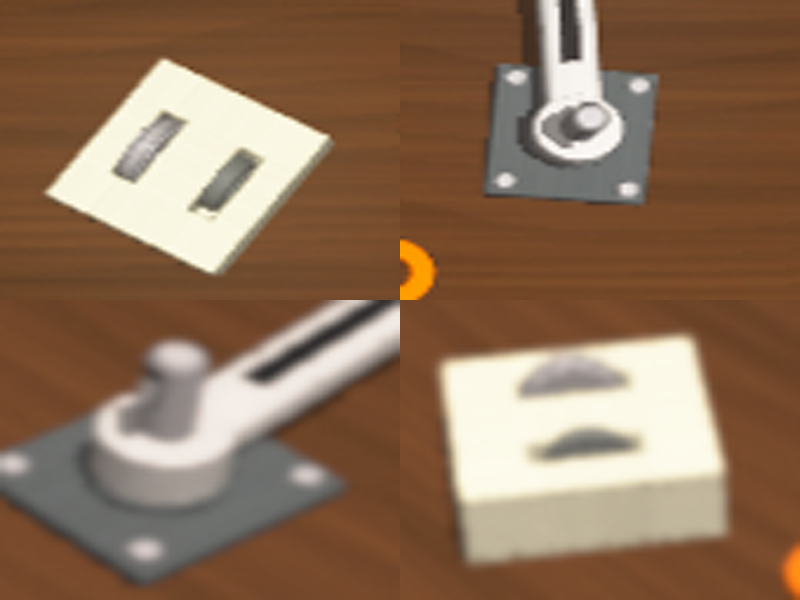

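The crops show the collar (lighter and taller) in the slot at (150,147) and the cap at (228,182) of the first panel. The insert's sides come out at 122 x 131 mm, as they should. I'll move to a hover over the washer.

>>> {"method": "send_rows", "body": {
  "xyz": [
    [0,0,0],
    [0,0,0],
    [0,0,0],
    [-0.0485,-0.008,0],
    [-0.0485,-0.008,0],
    [-0.0485,-0.008,0],
    [-0.0485,-0.008,0],
    [-0.0485,-0.008,0],
    [-0.0485,-0.008,0],
    [-0.0485,-0.008,0],
    [-0.0485,-0.008,0],
    [-0.033,-0.0283,0.0107],
    [-0.033,-0.0283,0.0107],
    [-0.033,-0.0283,0.0107],
    [-0.033,-0.0283,0.0107],
    [-0.033,-0.0283,0.0107],
    [-0.033,-0.0283,0.0107],
    [-0.033,-0.0283,0.0107],
    [0,0,0],
    [0,0,0]
  ],
  "rotation": [
    [0,0,0.149],
    [0,0,0.149],
    [0,0,0.149],
    [0,0,0],
    [0,0,0],
    [0,0,0],
    [0,0,0],
    [0,0,0],
    [0,0,0],
    [0,0,0],
    [0,0,0],
    [0,0,0],
    [0,0,0],
    [0,0,0],
    [0,0,0],
    [0,0,0],
    [0,0,0],
    [0,0,0],
    [0,0,0],
    [0,0,0]
  ],
  "jaw": [1,1,1,1,1,1,1,1,1,1,1,1,1,1,1,1,1,1,1,1],
  "newtons": 15
}}

```text
time_s: 2.15
tool_pos: [0.4671, 0.0298, 0.3296]
tool_rot: [-180.0, -0.0, 139.8]
force: [0.7, -0.2, 0.3]
grip_width: 0.087
grasp_force: 0.0
```

```bash
cat >> h.py <<'E'
def go(p,yaw=None,n=None):
    """print tool-frame shift from now to p"""
    from scipy.spatial.transform import Rotation as Ro
    o=env.get_obs();R=Ro.from_euler('xyz',o['tool_rot'],degrees=True)
    if yaw is not None:
        d=(yaw-o['tool_rot'][2]+180)%360-180; print('turn tool z rad',round(-np.radians(d),3)); R=Ro.from_euler('xyz',[180,0,yaw],degrees=True)
    d=R.inv().apply(np.array(p)-o['tool_pos']);m=np.linalg.norm(d);n=n or int(np.ceil(m/.048))
    print('go',np.round(d,4),'rows',n,np.round(d/n,4))
def st():
    o=env.get_obs();print({k:np.round(o[k],3).tolist() for k in('time_s','tool_pos','tool_rot','force','grip_width','grasp_force','qpos')})
E
python3 - <<'E'
from h import *
c=snap('wrist','w1.png');st()
print(-c['R'].T@c['t'],c['R'].round(3).tolist(),c['fx'],c['cx'],c['cy'])
print('washer',proj(c,[.468,.026,.01]),'collar',proj(c,[.548,.217,.06]),'post',proj(c,[.606,-.181,.096]))
E
```

```text
{'time_s': 2.2, 'tool_pos': [0.467, 0.031, 0.33], 'tool_rot': [179.978, -0.033, 139.962], 'force': [0.143, 0.595, -0.252], 'grip_width': 0.087, 'grasp_force': 0.0, 'qpos': [-37.735, -1.816, 30.432, 114.58, 0.957, 66.994, 42.272]}
[0.41762894 0.07080211 0.31032834] [[0.645, 0.764, 0.0], [0.741, -0.626, 0.241], [0.184, -0.155, -0.971]] 371.69575441876816 281.9155204502562 210.37766725177818
washer (np.float64(279.7606223745899), np.float64(202.14151788818498)) collar (np.float64(579.7766445202851), np.float64(126.49644496694481)) post (np.float64(188.45554418566894), np.float64(534.7646791436038))
```

View pics/w1.png

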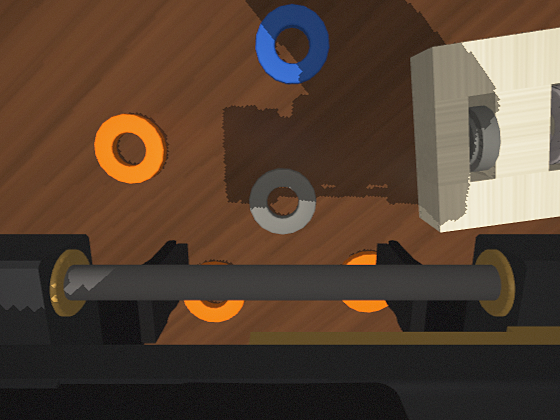

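The wrist view shows the grey washer at (282,201), clear of the orange and blue rings. I'll measure it.

```bash
cat >> h.py <<'E'
def ring(c,u,v,r,z,smax=70,vmin=60):
    h=cv2.cvtColor(c['image'],cv2.COLOR_BGR2HSV);m=((h[...,1]<smax)&(h[...,2]>vmin)).astype(np.uint8)
    k=np.zeros_like(m);cv2.circle(k,(int(u),int(v)),r,1,-1);m&=k
    m=cv2.morphologyEx(m,cv2.MORPH_OPEN,np.ones((3,3)))
    b=max(cv2.findContours(m,cv2.RETR_EXTERNAL,cv2.CHAIN_APPROX_NONE)[0],key=cv2.contourArea)
    e=cv2.fitEllipse(b);p=plane(c,*e[0],z);d=np.linalg.norm(p+c['R'].T@c['t'])
    print('ring',np.round(e[0],1),p.round(4),'axes mm',(np.array(e[1])/c['fx']*d*1e3).round(1));return p
E
python3 - <<'E'
from h import *
c=snap('wrist');h=cv2.cvtColor(c['image'],cv2.COLOR_BGR2HSV)
p=ring(c,282,201,38,.009,90,45)
go([p[0],p[1],.184],yaw=140)
E
```

```text
ring [280.8 201.5] [0.4686 0.0282 0.009 ] axes mm [54.3 55. ]
turn tool z rad 0.001
go [-0.0034 -0.002   0.146 ] rows 4 [-0.0008 -0.0005  0.0365]
```

>>> {"method": "send_rows", "body": {
  "xyz": [
    [-0.0008,-0.0005,0.0365],
    [-0.0008,-0.0005,0.0365],
    [-0.0008,-0.0005,0.0365],
    [-0.001,-0.0005,0.0365],
    [0,0,0],
    [0,0,0],
    [0,0,0],
    [0,0,0],
    [0,0,0],
    [0,0,0],
    [0,0,0],
    [0,0,0],
    [0,0,0],
    [0,0,0]
  ],
  "rotation": [
    [0,0,0],
    [0,0,0],
    [0,0,0],
    [0,0,0],
    [0,0,0],
    [0,0,0],
    [0,0,0],
    [0,0,0],
    [0,0,0],
    [0,0,0],
    [0,0,0],
    [0,0,0],
    [0,0,0],
    [0,0,0]
  ],
  "jaw": [1,1,1,1,1,0.5,0.5,0.5,0.5,0.5,0.5,0.5,0.5,0.5],
  "newtons": 10
}}

```text
time_s: 3.65
tool_pos: [0.4686, 0.027, 0.184]
tool_rot: [180.0, -0.0, 140.0]
force: [-1.2, 2.0, 1.7]
grip_width: 0.0563
grasp_force: 10.0
```

Gripped at 56.3 mm. I'll open, turn 90° and squeeze again to centre it on the other axis.

>>> {"method": "send_rows", "body": {
  "xyz": [
    [0,0,0],
    [0,0,0],
    [0,0,0],
    [0,0,0],
    [0,0,0],
    [0,0,0],
    [0,0,0],
    [0,0,0],
    [0,0,0],
    [0,0,0],
    [0,0,0],
    [0,0,0],
    [0,0,0],
    [0,0,0],
    [0,0,0],
    [0,0,0],
    [0,0,0],
    [0,0,0],
    [0,0,0],
    [0,0,0]
  ],
  "rotation": [
    [0,0,0],
    [0,0,0],
    [0,0,0.1428],
    [0,0,0.1428],
    [0,0,0.1428],
    [0,0,0.1428],
    [0,0,0.1428],
    [0,0,0.1428],
    [0,0,0.1428],
    [0,0,0.1428],
    [0,0,0.1428],
    [0,0,0.1428],
    [0,0,0.1428],
    [0,0,0],
    [0,0,0],
    [0,0,0],
    [0,0,0],
    [0,0,0],
    [0,0,0],
    [0,0,0]
  ],
  "jaw": [0.85,0.85,0.85,0.85,0.85,0.85,0.85,0.85,0.85,0.85,0.85,0.85,0.85,0.85,0.5,0.5,0.5,0.5,0.5,0.5],
  "newtons": 25
}}

```text
time_s: 5.65
tool_pos: [0.4686, 0.0269, 0.1839]
tool_rot: [180.0, -0.0, 50.0]
force: [0.4, 0.6, -0.1]
grip_width: 0.0548
grasp_force: 25.0
```

Run:
```python
from h import *
st()
go([.606,-.181,.36])
```

```text
{'time_s': 5.65, 'tool_pos': [0.469, 0.027, 0.184], 'tool_rot': [180.0, -0.006, 49.976], 'force': [0.377, 0.61, -0.119], 'grip_width': 0.055, 'grasp_force': 25.0, 'qpos': [-47.007, 12.783, 43.996, 122.386, -11.766, 48.942, -35.963]}
go [-0.0708  0.2389 -0.1761] rows 7 [-0.0101  0.0341 -0.0252]
```

>>> {"method": "send_rows", "body": {
  "xyz": [
    [0,0,-0.04],
    [0,0,-0.04],
    [-0.0195,0.0341,-0.0137],
    [-0.0195,0.0341,-0.0137],
    [-0.0195,0.0341,-0.0137],
    [-0.0195,0.0341,-0.0137],
    [-0.0195,0.0341,-0.0137],
    [-0.0195,0.0341,-0.0137],
    [-0.0195,0.0341,-0.0137],
    [0,0,0],
    [0,0,0],
    [0,0,0]
  ],
  "rotation": [
    [0,0,0],
    [0,0,0],
    [0,0,0],
    [0,0,0],
    [0,0,0],
    [0,0,0],
    [0,0,0],
    [0,0,0],
    [0,0,0],
    [0,0,0],
    [0,0,0],
    [0,0,0]
  ],
  "jaw": [0.5,0.5,0.5,0.5,0.5,0.5,0.5,0.5,0.5,0.5,0.5,0.5],
  "newtons": 25
}}

```text
time_s: 6.85
tool_pos: [0.5635, -0.2299, 0.359]
tool_rot: [-179.9, -0.0, 50.0]
force: [-0.7, -0.6, -0.2]
grip_width: 0.0544
grasp_force: 25.0
```

Run:
```python
from h import *
c=snap('wrist','w2.png');st()
print('post',proj(c,[.606,-.181,.096]),'held ring',proj(c,[.564,-.231,.36-.17]))
```

```text
{'time_s': 6.9, 'tool_pos': [0.564, -0.23, 0.359], 'tool_rot': [-179.894, -0.035, 50.081], 'force': [1.032, 0.599, -0.339], 'grip_width': 0.055, 'grasp_force': 25.0, 'qpos': [-23.615, 20.886, 54.103, 94.452, -17.561, 73.786, -6.219]}
post (np.float64(282.58179273262004), np.float64(118.27384012236053)) held ring (np.float64(282.50514380269436), np.float64(273.4955604473097))
```

View pics/w2.png

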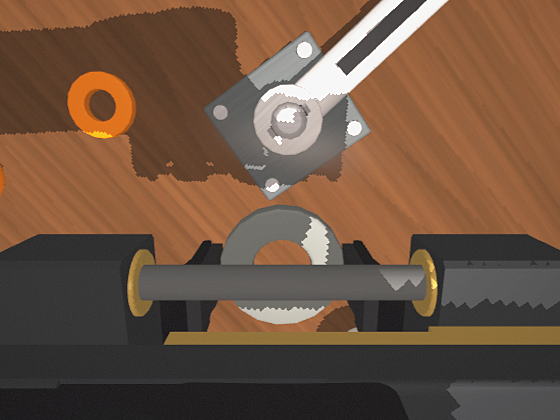

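The wrist view shows the post's top near (288,117), the hub near (288,120) and the plate's four screws round it. The held washer is at (282,265). I'll measure the post by several features.

Run:
```python
from h import *
import pickle
c=snap('wrist');pickle.dump(c,open('c2.pkl','wb'));im=c['image']
S=[]
for u,v in((304,50),(354,128),(272,185),(220,112)):
    h=cv2.cvtColor(im,cv2.COLOR_BGR2GRAY)[v-13:v+14,u-13:u+14];m=(h>(135)).astype(np.uint8)
    n,l,s,ce=cv2.connectedComponentsWithStats(m);i=1+np.argmin(np.linalg.norm(ce[1:]-13,axis=1)+1000*(s[1:,4]<60)) ;q=ce[i]+[u-13,v-13];print(q,s[i,4]);S.append(plane(c,*q,.012))
S=np.array(S);print(S.round(4).tolist(),'mean',S.mean(0).round(4),'mids',(S[0]+S[2])/2,(S[1]+S[3])/2)
p=ring(c,288,119,36,.044,40,100)
for z,(u,v) in((.096,(288,117)),):print(plane(c,u,v,z))
cr=cv2.resize(im[70:170,238:338],(600,600),interpolation=cv2.INTER_CUBIC)
cv2.imwrite('pics/post.png',cr)
```

```text
[303.50166667  50.65333333] 600
[355.36951983 128.15866388] 479
[272.80398671 188.35548173] 301
[220.46583851 112.52795031] 161
[[0.6539, -0.1501, 0.012], [0.649, -0.227, 0.012], [0.5604, -0.2216, 0.012], [0.5686, -0.1428, 0.012]] mean [ 0.608  -0.1854  0.012 ] mids [ 0.60717429 -0.18585938  0.012     ] [ 0.6087804  -0.18492594  0.012     ]
ring [288.3 119.4] [ 0.609  -0.1839  0.044 ] axes mm [55.2 56.5]
[ 0.60922711 -0.18210143  0.096     ]
```

View pics/post.png

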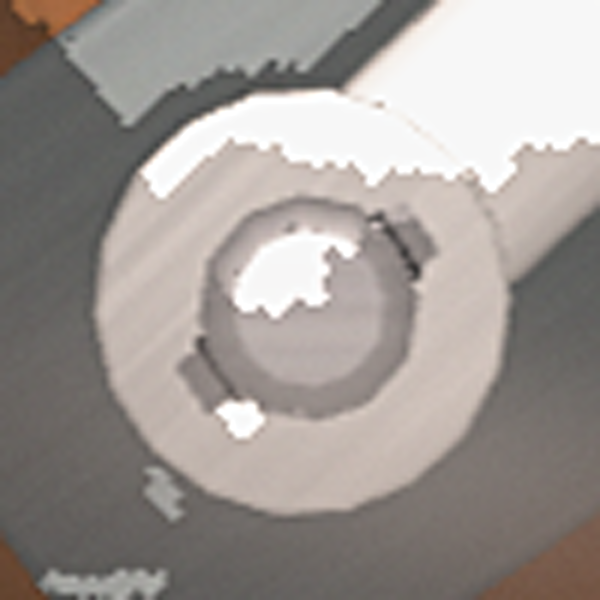

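The crop shows the post's outline centred at (308,307), its top face at (309,308), and the catches at (405,240) and (215,375). In the full image the post axis at the top is (289,120.8). I'll compute its position, and check the bias with the held washer.

Run:
```python
from h import *
import pickle
c=pickle.load(open('c2.pkl','rb'))
p=plane(c,289,120.8,.095);print('post',p,'hub',plane(c,288.2,119.9,.044))
a=plane(c,238+405/6,70+240/6,.075);b=plane(c,238+215/6,70+375/6,.075);print('catch dir deg',np.degrees(np.arctan2(*(a-b)[1::-1])),(a+b)/2,np.linalg.norm(a-b))
o=env.get_obs();t=o['tool_pos']
for z in(.174,.184):
  q=np.array([proj(c,[t[0]+.028*np.cos(k),t[1]+.028*np.sin(k),t[2]-z]) for k in np.linspace(0,6.28,200)]);print(z,q.min(0),q.max(0))
m=cv2.cvtColor(c['image'],cv2.COLOR_BGR2HSV)[...,1]<70
print('col 282 rows',[r for r in range(195,335) if m[r,282]!=m[r-1,282]],'row 255 cols',[k for k in range(200,370) if m[255,k]!=m[255,k-1]])
go([p[0],p[1],.30])
```

```text
post [ 0.60822584 -0.18433376  0.095     ] hub [ 0.60869497 -0.18420335  0.044     ]
catch dir deg -5.174820642797816 [ 0.60849352 -0.18516345  0.075     ] 0.02659588737936959
0.174 [217.0638568  206.69148007] [342.88452031 324.28291225]
0.184 [220.68178289 201.62198581] [339.52254103 313.31343961]
col 282 rows [205, 240, 265, 324] row 255 cols [255, 308]
go [0.0632 0.0054 0.0591] rows 2 [0.0316 0.0027 0.0296]
```

>>> {"method": "send_rows", "body": {
  "xyz": [
    [0.0316,0.0025,0.02],
    [0.0317,0.0025,0.02],
    [0,0,0.012],
    [0,0,0.012],
    [0,0,0],
    [0,0,0.003],
    [0,0,0.003],
    [0,0,0.003],
    [0,0,0.003],
    [0,0,0]
  ],
  "rotation": [
    [0,0,0],
    [0,0,0],
    [0,0,0],
    [0,0,0],
    [0,0,0],
    [0,0,0],
    [0,0,0],
    [0,0,0],
    [0,0,0],
    [0,0,0]
  ],
  "jaw": [0.5,0.5,0.5,0.5,0.5,0.5,0.5,0.5,0.5,0.5],
  "newtons": 40
}}

```text
time_s: 7.95
tool_pos: [0.6079, -0.1859, 0.2835]
tool_rot: [-180.0, -0.0, 50.0]
force: [-1.2, 0.1, 0.3]
grip_width: 0.0543
grasp_force: 40.0
```

>>> {"method": "send_rows", "body": {
  "xyz": [
    [0,0,0.002],
    [0,0,0.002],
    [0,0,0.002]
  ],
  "rotation": [
    [0,0,0],
    [0,0,0],
    [0,0,0]
  ],
  "jaw": [0.5,0.5,0.5]
}}

```text
time_s: 8.25
tool_pos: [0.6081, -0.1859, 0.2776]
tool_rot: [180.0, -0.0, 50.0]
force: [-0.2, -0.0, -1.6]
grip_width: 0.054
grasp_force: 40.0
```

>>> {"method": "send_rows", "body": {
  "xyz": [
    [0,0,0.002],
    [0,0,0.002],
    [0,0,0]
  ],
  "rotation": [
    [0,0,0],
    [0,0,0],
    [0,0,0]
  ],
  "jaw": [0.5,0.5,0.5]
}}

```text
time_s: 8.55
tool_pos: [0.6081, -0.1851, 0.2732]
tool_rot: [-179.9, -0.0, 50.0]
force: [-0.2, 1.8, 0.0]
grip_width: 0.0539
grasp_force: 40.0
```

A slight +y reaction shows from the cone, so I'll shift 1 mm that way and go on.

>>> {"method": "send_rows", "body": {
  "xyz": [
    [0.0008,-0.0007,0],
    [0,0,0.002],
    [0,0,0.002],
    [0,0,0.002],
    [0,0,0]
  ],
  "rotation": [
    [0,0,0],
    [0,0,0],
    [0,0,0],
    [0,0,0],
    [0,0,0]
  ],
  "jaw": [0.5,0.5,0.5,0.5,0.5]
}}

```text
time_s: 9.05
tool_pos: [0.6078, -0.1848, 0.2673]
tool_rot: [-180.0, 0.0, 50.0]
force: [-1.6, 0.6, -0.7]
grip_width: 0.0541
grasp_force: 40.0
```

>>> {"method": "send_rows", "body": {
  "xyz": [
    [0,0,0.002],
    [0,0,0.002],
    [0,0,0]
  ],
  "rotation": [
    [0,0,0],
    [0,0,0],
    [0,0,0]
  ],
  "jaw": [0.5,0.5,0.5]
}}

```text
time_s: 9.35
tool_pos: [0.6078, -0.185, 0.2643]
tool_rot: [-179.9, -0.0, 50.0]
force: [-3.3, 1.7, 5.5]
grip_width: 0.0544
grasp_force: 40.0
```

>>> {"method": "send_rows", "body": {
  "xyz": [
    [0,0,0.002],
    [0,0,0.002],
    [0,0,0.002],
    [0,0,0]
  ],
  "rotation": [
    [0,0,0],
    [0,0,0],
    [0,0,0],
    [0,0,0]
  ],
  "jaw": [0.5,0.5,0.5,0.5]
}}

```text
time_s: 9.75
tool_pos: [0.6081, -0.1849, 0.2589]
tool_rot: [-180.0, -0.1, 50.0]
force: [-5.0, 2.9, 8.2]
grip_width: 0.0542
grasp_force: 40.0
```

>>> {"method": "send_rows", "body": {
  "xyz": [
    [0,-0.0009,0.001],
    [0,0,0.002],
    [0,0,0.002],
    [0,0,0]
  ],
  "rotation": [
    [0,0,0],
    [0,0,0],
    [0,0,0],
    [0,0,0]
  ],
  "jaw": [0.5,0.5,0.5,0.5]
}}

```text
time_s: 10.15
tool_pos: [0.6077, -0.1845, 0.2536]
tool_rot: [179.9, -0.1, 50.0]
force: [-1.8, 1.2, 4.8]
grip_width: 0.0544
grasp_force: 40.0
```

>>> {"method": "send_rows", "body": {
  "xyz": [
    [0,0,0.002],
    [0,0,0.002],
    [0,0,0.002],
    [0,0,0.002],
    [0,0,0]
  ],
  "rotation": [
    [0,0,0],
    [0,0,0],
    [0,0,0],
    [0,0,0],
    [0,0,0]
  ],
  "jaw": [0.5,0.5,0.5,0.5,0.5]
}}

```text
time_s: 10.65
tool_pos: [0.6075, -0.1845, 0.2445]
tool_rot: [179.9, 0.0, 50.0]
force: [-0.1, 0.9, -0.3]
grip_width: 0.0544
grasp_force: 40.0
```

>>> {"method": "send_rows", "body": {
  "xyz": [
    [0,0,0.002],
    [0,0,0.002],
    [0,0,0.002],
    [0,0,0.002],
    [0,0,0]
  ],
  "rotation": [
    [0,0,0],
    [0,0,0],
    [0,0,0],
    [0,0,0],
    [0,0,0]
  ],
  "jaw": [0.5,0.5,0.5,0.5,0.5]
}}

```text
time_s: 11.15
tool_pos: [0.6073, -0.1842, 0.2363]
tool_rot: [-180.0, 0.0, 50.0]
force: [0.1, 0.2, -0.0]
grip_width: 0.0544
grasp_force: 40.0
```

>>> {"method": "send_rows", "body": {
  "xyz": [
    [0,0,0.002],
    [0,0,0.002],
    [0,0,0.002],
    [0,0,0.001],
    [0,0,0.001],
    [0,0,0]
  ],
  "rotation": [
    [0,0,0],
    [0,0,0],
    [0,0,0],
    [0,0,0],
    [0,0,0],
    [0,0,0]
  ],
  "jaw": [0.5,0.5,0.5,0.5,0.5,0.5]
}}

```text
time_s: 11.75
tool_pos: [0.6073, -0.1842, 0.2286]
tool_rot: [-180.0, 0.0, 50.0]
force: [0.1, 0.1, -0.5]
grip_width: 0.0542
grasp_force: 40.0
```

>>> {"method": "send_rows", "body": {
  "xyz": [
    [0,0,0.001],
    [0,0,0]
  ],
  "rotation": [
    [0,0,0],
    [0,0,0]
  ],
  "jaw": [0.5,0.5]
}}

```text
time_s: 11.95
tool_pos: [0.6075, -0.1843, 0.2279]
tool_rot: [180.0, -0.0, 50.0]
force: [0.3, 0.8, 0.3]
grip_width: 0.0545
grasp_force: 40.0
```

>>> {"method": "send_rows", "body": {
  "xyz": [
    [0,0,0.001],
    [0,0,0.0005],
    [0,0,0]
  ],
  "rotation": [
    [0,0,0],
    [0,0,0],
    [0,0,0]
  ],
  "jaw": [0.5,0.5,0.5]
}}

```text
time_s: 12.25
tool_pos: [0.6075, -0.1845, 0.2278]
tool_rot: [-180.0, -0.1, 50.0]
force: [-4.7, 1.9, 10.1]
grip_width: 0.0544
grasp_force: 40.0
```

Seated, with 10 N on the hub at the expected height. I'll let go, lift and turn towards the collar.

>>> {"method": "send_rows", "body": {
  "xyz": [
    [0,0,0],
    [0,0,0],
    [0,0,0],
    [0,0,-0.02],
    [0,0,-0.02],
    [0,0,-0.02],
    [0,0,-0.01],
    [0,0,-0.01],
    [0,0,-0.01],
    [0,0,-0.01],
    [0,0,-0.01],
    [0,0,-0.01],
    [0,0,0],
    [0,0,0],
    [0,0,0],
    [0,0,0],
    [0,0,0],
    [0,0,0]
  ],
  "rotation": [
    [0,0,0],
    [0,0,0],
    [0,0,0],
    [0,0,0],
    [0,0,0],
    [0,0,0],
    [0,0,-0.1431],
    [0,0,-0.1431],
    [0,0,-0.1431],
    [0,0,-0.1431],
    [0,0,-0.1431],
    [0,0,-0.1431],
    [0,0,-0.1431],
    [0,0,-0.1431],
    [0,0,-0.1431],
    [0,0,-0.1431],
    [0,0,-0.1431],
    [0,0,-0.1431]
  ],
  "jaw": [0.8,0.8,0.8,0.8,1,1,1,1,1,1,1,1,1,1,1,1,1,1]
}}

```text
time_s: 14.05
tool_pos: [0.6073, -0.1842, 0.3458]
tool_rot: [-180.0, -0.0, 148.7]
force: [-0.7, 0.1, 0.7]
grip_width: 0.0873
grasp_force: 0.0
```

Run:
```python
from h import *
st()
x=np.array([-.852,.524])
p=np.array([.5477,.2167])-.06*x
go([p[0],p[1],.31],yaw=148.4)
c=snap('top');p=ring(c,515*.7,245*.7,17,.052,45,90)
```

```text
{'time_s': 14.05, 'tool_pos': [0.607, -0.184, 0.346], 'tool_rot': [-179.99, -0.027, 148.682], 'force': [-0.686, 0.071, 0.674], 'grip_width': 0.087, 'grasp_force': 0.0, 'qpos': [-11.96, 20.354, 33.264, 91.026, -11.559, 72.115, 81.913]}
turn tool z rad 0.005
go [0.2008 0.3103 0.0358] rows 8 [0.0251 0.0388 0.0045]
ring [355.2 158.4] [ 0.6565 -0.1768  0.052 ] axes mm [12.3 21.9]
```

>>> {"method": "send_rows", "body": {
  "xyz": [
    [0.0251,0.0388,0.0045],
    [0.0251,0.0388,0.0045],
    [0.0251,0.0388,0.0045],
    [0.0251,0.0388,0.0045],
    [0.0251,0.0388,0.0045],
    [0.0251,0.0388,0.0045],
    [0.0251,0.0388,0.0045],
    [0.0251,0.0388,0.0045],
    [0,0,0],
    [0,0,0]
  ],
  "rotation": [
    [0,0,0.005],
    [0,0,0],
    [0,0,0],
    [0,0,0],
    [0,0,0],
    [0,0,0],
    [0,0,0],
    [0,0,0],
    [0,0,0],
    [0,0,0]
  ],
  "jaw": [1,1,1,1,1,1,1,1,1,1]
}}

```text
time_s: 15.1
tool_pos: [0.6004, 0.1872, 0.3095]
tool_rot: [-179.9, -0.0, 148.2]
force: [-0.2, -2.0, -0.3]
grip_width: 0.0871
grasp_force: 0.0
```

Run:
```python
from h import *
import pickle
c=snap('wrist','w3.png');st();pickle.dump(c,open('c3.pkl','wb'))
print(proj(c,[.5477,.2167,.061]))
```

```text
{'time_s': 15.15, 'tool_pos': [0.601, 0.185, 0.31], 'tool_rot': [-179.927, 0.021, 147.987], 'force': [1.132, 0.385, 0.711], 'grip_width': 0.087, 'grasp_force': 0.0, 'qpos': [-38.681, 20.099, 23.654, 93.903, -8.492, 67.829, 44.896]}
(np.float64(279.01322973839837), np.float64(124.94130337742865))
```

View pics/w3.png

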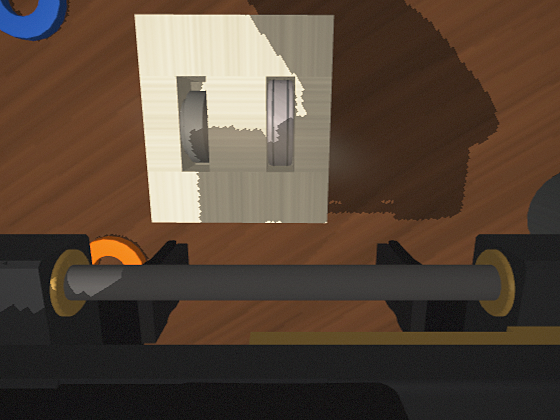

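The wrist view shows the collar ridge at about u 272-291, v 79-167 in the slot u 267-295, v 76-171, aligned with the jaws. The cap is at (196,127). I'll compute the grasp.

Run:
```python
from h import *
import pickle
c=pickle.load(open('c3.pkl','rb'))
print('slot',plane(c,281,123.5,.044),'collar',plane(c,281.5,123,.061))
L=np.linalg.norm;P=lambda u,v,z=.044:plane(c,u,v,z)
print('slot len',L(P(281,76)-P(281,171)),'w',L(P(267,123)-P(295,123)))
d=P(331,221)-P(333,15);print('x-axis deg',np.degrees(np.arctan2(d[1],d[0])))
g=cv2.cvtColor(c['image'],cv2.COLOR_BGR2GRAY);print(g[100,262:300].tolist(),g[150,262:300].tolist())
p=P(281.5,123,.055);go([p[0],p[1],.25],yaw=148.4)
```

```text
slot [0.54778077 0.21798999 0.044     ] collar [0.54752373 0.21856937 0.061     ]
slot len 0.05973186121568577 w 0.018056107679552187
x-axis deg -30.556666533675237
[229, 230, 237, 213, 124, 117, 162, 173, 176, 164, 115, 95, 156, 175, 170, 168, 169, 165, 165, 166, 166, 166, 170, 173, 143, 95, 95, 146, 166, 163, 137, 97, 86, 212, 241, 233, 230, 230] [144, 144, 144, 146, 131, 107, 110, 113, 115, 112, 96, 97, 108, 112, 111, 113, 113, 112, 111, 113, 113, 114, 112, 112, 102, 89, 104, 114, 113, 110, 105, 106, 124, 140, 140, 138, 139, 138]
turn tool z rad -0.007
go [0.063  0.0006 0.0599] rows 2 [0.0315 0.0003 0.0299]
```

>>> {"method": "send_rows", "body": {
  "xyz": [
    [0.0315,0.0003,0.01],
    [0.0315,0.0003,0.01],
    [0,0,0],
    [0,0,0],
    [0,0,0],
    [0,0,0.02],
    [0,0,0.02],
    [0,0,0.012],
    [0,0,0.005],
    [0,0,0.005],
    [0,0,0]
  ],
  "rotation": [
    [0,0,-0.007],
    [0,0,0],
    [0,0,0],
    [0,0,0],
    [0,0,0],
    [0,0,0],
    [0,0,0],
    [0,0,0],
    [0,0,0],
    [0,0,0],
    [0,0,0]
  ],
  "jaw": [0.4,0.4,0.4,0.4,0.4,0.4,0.4,0.4,0.4,0.4,0.4],
  "newtons": 15
}}

```text
time_s: 16.25
tool_pos: [0.5479, 0.2188, 0.2282]
tool_rot: [-180.0, 0.0, 148.4]
force: [-0.2, 0.7, 0.0]
grip_width: 0.035
grasp_force: 0.0
```

>>> {"method": "send_rows", "body": {
  "xyz": [
    [0,0,0],
    [0,0,0],
    [0,0,0],
    [0,0,0],
    [0,0,0]
  ],
  "rotation": [
    [0,0,0],
    [0,0,0],
    [0,0,0],
    [0,0,0],
    [0,0,0]
  ],
  "jaw": [0,0,0,0,0],
  "newtons": 40
}}

```text
time_s: 16.75
tool_pos: [0.5479, 0.2192, 0.2288]
tool_rot: [179.9, 0.0, 148.5]
force: [-0.1, -0.1, 2.0]
grip_width: 0.0153
grasp_force: 39.8
```

>>> {"method": "send_rows", "body": {
  "xyz": [
    [0,0,-0.005],
    [0,0,-0.01],
    [0,0,-0.02],
    [0,0,-0.03],
    [0,0,-0.03],
    [0,0,-0.02],
    [0,0,0]
  ],
  "rotation": [
    [0,0,0],
    [0,0,0],
    [0,0,0],
    [0,0,0],
    [0,0,0],
    [0,0,0],
    [0,0,0]
  ],
  "jaw": [0,0,0,0,0,0,0]
}}

```text
time_s: 17.45
tool_pos: [0.5487, 0.2192, 0.3474]
tool_rot: [179.6, 0.2, 148.5]
force: [0.4, -0.6, -0.5]
grip_width: 0.0152
grasp_force: 39.9
```

Run:
```python
from h import *
st()
# destination for laying down: ring centre ~ (0.68,0.06)
for z in(.343,): go([.68,.06,z],yaw=148.4)
c=snap('top');print(proj(c,[.68,.06,0]),proj(c,[.548,.218,.15]))
im=c['image'];u,v=map(int,proj(c,[.68,.06,0]));h=cv2.cvtColor(im,cv2.COLOR_BGR2HSV)[v-45:v+45,u-45:u+45];print('orange px near',(h[...,1]>225).sum(), 'non-wood',((h[...,1]<70)&(h[...,2]>60)).sum())
```

```text
{'time_s': 17.45, 'tool_pos': [0.549, 0.219, 0.347], 'tool_rot': [179.645, 0.189, 148.457], 'force': [0.421, -0.585, -0.486], 'grip_width': 0.015, 'grasp_force': 39.855, 'qpos': [-43.928, 13.404, 22.746, 97.225, -5.536, 70.067, 38.573]}
turn tool z rad 0.001
go [-0.1952 -0.0668  0.0044] rows 5 [-0.039  -0.0134  0.0009]
(np.float64(272.6421564438992), np.float64(153.675929138787)) (np.float64(208.7280381265975), np.float64(191.96514765017764))
orange px near 223 non-wood 367
```

>>> {"method": "send_rows", "body": {
  "xyz": [
    [-0.0345,-0.029,0.003],
    [-0.0345,-0.029,0.003],
    [-0.0345,-0.029,0.003],
    [-0.0345,-0.029,0.003],
    [-0.0345,-0.029,0.003],
    [-0.0345,-0.029,0.003],
    [0,0,0],
    [0,0,0],
    [0,0,0],
    [0,0,0],
    [0,0,0],
    [0,0,0],
    [0,0,0]
  ],
  "rotation": [
    [0,0,0],
    [0,0,0],
    [0,0,0],
    [0,0,0],
    [0,0,0],
    [0,0,0],
    [0,0,0],
    [-0.14,0,0],
    [-0.14,0,0],
    [-0.14,0,0],
    [-0.14,0,0],
    [-0.14,0,0],
    [0,0,0]
  ],
  "jaw": [0,0,0,0,0,0,0,0,0,0,0,0,0]
}}

```text
time_s: 18.8
tool_pos: [0.6316, -0.0393, 0.3226]
tool_rot: [140.0, -0.3, 148.2]
force: [-0.5, -0.6, -1.3]
grip_width: 0.0154
grasp_force: 39.9
```

Run:
```python
from h import *
from scipy.spatial.transform import Rotation as Ro
st();o=env.get_obs();R=Ro.from_euler('xyz',o['tool_rot'],degrees=True)
c=o['tool_pos']+R.apply([0,0,.195]);print('ring centre',c,'y',R.apply([0,1,0]))
print('down .1 in tool',R.inv().apply([0,0,-.1]),'lower',c[2]-.0266)
```

```text
{'time_s': 18.8, 'tool_pos': [0.632, -0.039, 0.323], 'tool_rot': [139.967, -0.261, 148.229], 'force': [-0.455, -0.646, -1.25], 'grip_width': 0.015, 'grasp_force': 39.861, 'qpos': [-7.186, 16.577, 21.742, 101.76, -52.483, 60.477, 97.551]}
ring centre [0.69709719 0.06766306 0.17331129] y [0.40563511 0.64939871 0.64322739]
down .1 in tool [-0.00045511 -0.06432274  0.07656617] lower 0.14671129006839867
```

>>> {"method": "send_rows", "body": {
  "xyz": [
    [0,-0.0212,0.0253],
    [0,-0.0212,0.0253],
    [0,-0.0212,0.0253],
    [0,-0.0212,0.0253],
    [0,-0.0026,0.0031],
    [0,-0.0026,0.0031],
    [0,-0.0013,0.0015],
    [0,0,0]
  ],
  "rotation": [
    [0,0,0],
    [0,0,0],
    [0,0,0],
    [0,0,0],
    [0,0,0],
    [0,0,0],
    [0,0,0],
    [0,0,0]
  ],
  "jaw": [0,0,0,0,0,0,0,0]
}}

```text
time_s: 19.6
tool_pos: [0.634, -0.0372, 0.1847]
tool_rot: [139.9, 0.1, 148.5]
force: [-0.9, 0.1, -1.8]
grip_width: 0.0155
grasp_force: 39.9
```

>>> {"method": "send_rows", "body": {
  "xyz": [
    [0,-0.0007,0.0008],
    [0,-0.0007,0.0008],
    [0,0,0]
  ],
  "rotation": [
    [0,0,0],
    [0,0,0],
    [0,0,0]
  ],
  "jaw": [0,0,0]
}}

```text
time_s: 19.9
tool_pos: [0.6333, -0.0373, 0.1815]
tool_rot: [139.9, 0.0, 148.5]
force: [-0.1, 0.0, -1.5]
grip_width: 0.0159
grasp_force: 39.9
```

>>> {"method": "send_rows", "body": {
  "xyz": [
    [0,-0.001,0.0012],
    [0,-0.001,0.0012],
    [0,0,0]
  ],
  "rotation": [
    [0,0,0],
    [0,0,0],
    [0,0,0]
  ],
  "jaw": [0,0,0]
}}

```text
time_s: 20.2
tool_pos: [0.6331, -0.0373, 0.1775]
tool_rot: [139.9, -0.0, 148.5]
force: [-0.3, 0.3, -0.9]
grip_width: 0.0155
grasp_force: 39.9
```

>>> {"method": "send_rows", "body": {
  "xyz": [
    [0,-0.0007,0.0008],
    [0,-0.0007,0.0008],
    [0,0,0]
  ],
  "rotation": [
    [0,0,0],
    [0,0,0],
    [0,0,0]
  ],
  "jaw": [0,0,0]
}}

```text
time_s: 20.5
tool_pos: [0.6333, -0.0374, 0.176]
tool_rot: [139.9, 0.0, 148.5]
force: [-0.8, 0.3, 1.1]
grip_width: 0.0157
grasp_force: 39.9
```

Touching the desk. I'll open and draw back along the fingers so it lies down.

>>> {"method": "send_rows", "body": {
  "xyz": [
    [0,0,0],
    [0,0,0],
    [0,0,0],
    [0,0,0],
    [0,0,-0.01],
    [0,0,-0.015],
    [0,0,-0.02],
    [0,0,-0.03],
    [0,0,-0.03],
    [0,0,-0.03],
    [0,0,0],
    [0,0,0],
    [0,0,0],
    [0,0,0],
    [0,0,0],
    [0,0,0]
  ],
  "rotation": [
    [0,0,0],
    [0,0,0],
    [0,0,0],
    [0,0,0],
    [0,0,0],
    [0,0,0],
    [0,0,0],
    [0,0,0],
    [0,0,0],
    [0,0,0],
    [0.14,0,0],
    [0.14,0,0],
    [0.14,0,0],
    [0.14,0,0],
    [0.14,0,0],
    [0,0,0]
  ],
  "jaw": [0.4,0.4,0.4,0.4,0.4,0.4,0.4,0.4,0.4,0.4,1,1,1,1,1,1]
}}

```text
time_s: 22.1
tool_pos: [0.5883, -0.1104, 0.2806]
tool_rot: [-180.0, 0.1, 148.6]
force: [1.1, 0.5, -0.4]
grip_width: 0.0748
grasp_force: 0.0
```

Run:
```python
from h import *
c=snap('wrist','w4.png');st();print(proj(c,[.69,.06,.016]))
```

```text
{'time_s': 22.15, 'tool_pos': [0.588, -0.111, 0.28], 'tool_rot': [179.844, 0.058, 148.528], 'force': [-0.103, 0.604, -0.309], 'grip_width': 0.079, 'grasp_force': 0.0, 'qpos': [-18.153, 18.975, 31.519, 100.334, -11.078, 63.652, 75.433]}
(np.float64(574.9303609887356), np.float64(211.693715541393))
```

View pics/w4.png

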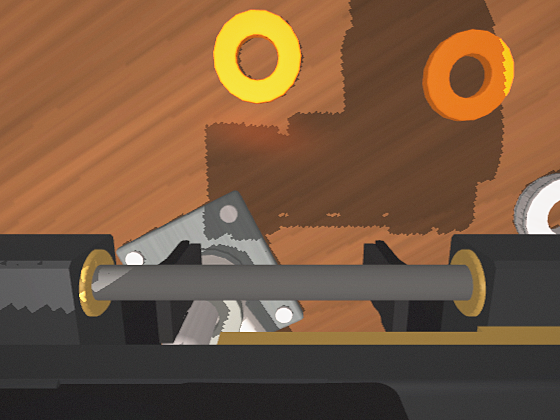

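The collar now lies flat at the right edge of the wrist view, about (555,213). The washer and mount are below the jaws. I'll move over the collar to measure it.

>>> {"method": "send_rows", "body": {
  "xyz": [
    [0,0,-0.03],
    [-0.0114,0.038,0],
    [-0.0114,0.038,0],
    [-0.0114,0.038,0],
    [-0.0114,0.038,0],
    [-0.0114,0.038,0],
    [0,0,0],
    [0,0,0]
  ],
  "rotation": [
    [0,0,0],
    [0,0,0],
    [0,0,0],
    [0,0,0],
    [0,0,0],
    [0,0,0],
    [0,0,0],
    [0,0,0]
  ],
  "jaw": [1,1,1,1,1,1,1,1]
}}

```text
time_s: 22.95
tool_pos: [0.7357, 0.0198, 0.3089]
tool_rot: [179.9, -0.0, 148.4]
force: [-0.4, -1.6, 0.3]
grip_width: 0.087
grasp_force: 0.0
```

Run:
```python
from h import *
c=snap('wrist','w5.png');st();u,v=proj(c,[.687,.053,.016]);print(u,v)
h=cv2.cvtColor(c['image'],cv2.COLOR_BGR2HSV);m=((h[...,1]<60)&(h[...,2]>60)).astype(np.uint8);m[235:]=0
n,l,s,ce=cv2.connectedComponentsWithStats(m)
for i in range(1,n):
    if s[i,4]>300: print(s[i],ce[i])
i=1+np.argmax(s[1:,4]);p=ring(c,*(s[i,:2]+s[i,2:4]/2),60,.016,60,60)
go([p[0],p[1],.187],yaw=148.4)
```

```text
{'time_s': 23.0, 'tool_pos': [0.735, 0.018, 0.309], 'tool_rot': [179.972, -0.014, 148.323], 'force': [-0.579, -1.021, -0.692], 'grip_width': 0.087, 'grasp_force': 0.0, 'qpos': [-21.938, 33.694, 27.769, 76.551, -15.67, 73.508, 64.596]}
286.43432168045524 126.14876996356793
[ 251   89   78   79 3851] [289.98000519 127.81121787]
[   0  129   68  106 3756] [ 23.03115016 198.7100639 ]
ring [289.9 127.9] [0.6893 0.0545 0.016 ] axes mm [56.3 57.6]
turn tool z rad -0.001
go [0.0581 0.0068 0.1223] rows 3 [0.0194 0.0023 0.0408]
```

>>> {"method": "send_rows", "body": {
  "xyz": [
    [0.0194,0.0023,0.03],
    [0.0194,0.0023,0.03],
    [0.0194,0.0023,0.03],
    [0,0,0.02],
    [0,0,0.012],
    [0,0,0],
    [0,0,0],
    [0,0,0],
    [0,0,0],
    [0,0,0],
    [0,0,0],
    [0,0,0]
  ],
  "rotation": [
    [0,0,0],
    [0,0,0],
    [0,0,0],
    [0,0,0],
    [0,0,0],
    [0,0,0],
    [0,0,0],
    [0,0,0],
    [0,0,0],
    [0,0,0],
    [0,0,0],
    [0,0,0]
  ],
  "jaw": [1,1,1,1,1,1,0.5,0.5,0.5,0.5,0.5,0.5],
  "newtons": 10
}}

```text
time_s: 24.2
tool_pos: [0.6899, 0.057, 0.1874]
tool_rot: [180.0, 0.0, 148.5]
force: [-0.2, -0.8, 1.8]
grip_width: 0.0542
grasp_force: 10.0
```

>>> {"method": "send_rows", "body": {
  "xyz": [
    [0,0,0],
    [0,0,0],
    [0,0,0],
    [0,0,0],
    [0,0,0],
    [0,0,0],
    [0,0,0],
    [0,0,0],
    [0,0,0],
    [0,0,0],
    [0,0,0],
    [0,0,0],
    [0,0,0],
    [0,0,0],
    [0,0,0],
    [0,0,0],
    [0,0,0],
    [0,0,0],
    [0,0,0],
    [0,0,0]
  ],
  "rotation": [
    [0,0,0],
    [0,0,0],
    [0,0,0.1428],
    [0,0,0.1428],
    [0,0,0.1428],
    [0,0,0.1428],
    [0,0,0.1428],
    [0,0,0.1428],
    [0,0,0.1428],
    [0,0,0.1428],
    [0,0,0.1428],
    [0,0,0.1428],
    [0,0,0.1428],
    [0,0,0],
    [0,0,0],
    [0,0,0],
    [0,0,0],
    [0,0,0],
    [0,0,0],
    [0,0,0]
  ],
  "jaw": [0.85,0.85,0.85,0.85,0.85,0.85,0.85,0.85,0.85,0.85,0.85,0.85,0.85,0.85,0.5,0.5,0.5,0.5,0.5,0.5],
  "newtons": 45
}}

```text
time_s: 26.2
tool_pos: [0.6897, 0.057, 0.1871]
tool_rot: [180.0, -0.0, 58.5]
force: [0.0, 0.0, -0.1]
grip_width: 0.0553
grasp_force: 45.0
```

Run:
```python
from h import *
st(); go([.6073,-.1842,.31])
```

```text
{'time_s': 26.2, 'tool_pos': [0.69, 0.057, 0.187], 'tool_rot': [179.999, -0.014, 58.479], 'force': [0.002, 0.034, -0.085], 'grip_width': 0.055, 'grasp_force': 45.0, 'qpos': [-38.313, 40.422, 44.485, 89.926, -30.825, 62.503, -17.649]}
go [-0.2487  0.0558 -0.1229] rows 6 [-0.0414  0.0093 -0.0205]
```

>>> {"method": "send_rows", "body": {
  "xyz": [
    [0,0,-0.041],
    [0,0,-0.041],
    [0,0,-0.041],
    [-0.0414,0.0093,0],
    [-0.0414,0.0093,0],
    [-0.0414,0.0093,0],
    [-0.0414,0.0093,0],
    [-0.0414,0.0093,0],
    [-0.0417,0.0093,0],
    [0,0,0.01],
    [0,0,0.01],
    [0,0,0],
    [0,0,0]
  ],
  "rotation": [
    [0,0,0],
    [0,0,0],
    [0,0,0],
    [0,0,0],
    [0,0,0],
    [0,0,0],
    [0,0,0],
    [0,0,0],
    [0,0,0],
    [0,0,0],
    [0,0,0],
    [0,0,0],
    [0,0,0]
  ],
  "jaw": [0.5,0.5,0.5,0.5,0.5,0.5,0.5,0.5,0.5,0.5,0.5,0.5,0.5]
}}

```text
time_s: 27.5
tool_pos: [0.6078, -0.1822, 0.2894]
tool_rot: [-179.9, -0.0, 58.6]
force: [0.0, 0.3, -0.3]
grip_width: 0.0549
grasp_force: 45.0
```

Run:
```python
from h import *
st(); go([.6073,-.1842,.284]);c=snap('side');
u,v=map(int,proj(c,[.607,-.184,.08]));cr=c['image'][v-50:v+50,u-65:u+65];cv2.imwrite('pics/s6.png',cv2.resize(cr,(780,600),interpolation=cv2.INTER_CUBIC))
```

```text
{'time_s': 27.5, 'tool_pos': [0.608, -0.182, 0.289], 'tool_rot': [-179.93, -0.006, 58.629], 'force': [0.014, 0.285, -0.327], 'grip_width': 0.055, 'grasp_force': 45.0, 'qpos': [-25.46, 28.584, 52.163, 94.891, -23.975, 68.522, 0.952]}
go [-0.002   0.0006  0.0053] rows 1 [-0.002   0.0006  0.0053]
```

View pics/s6.png

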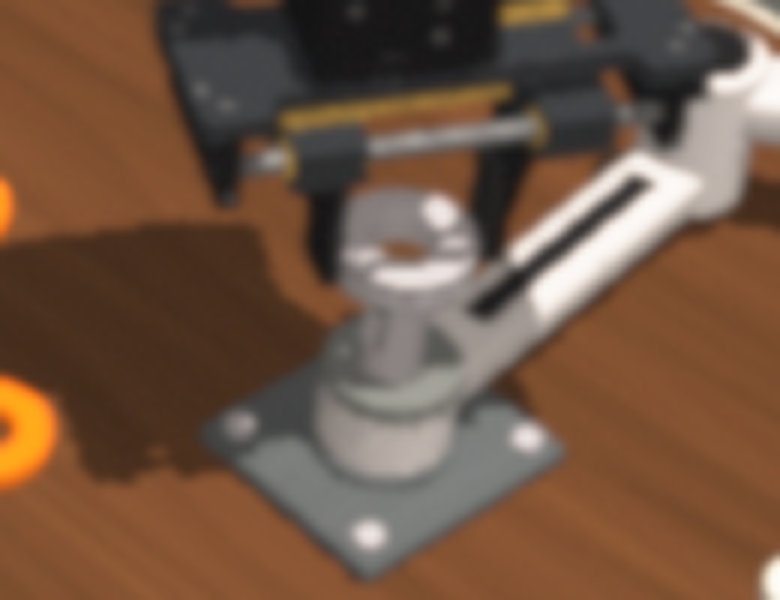

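The side crop shows the washer flush on the hub at (395,375) and the held collar just above the post at (405,250). I'll trim and descend.

>>> {"method": "send_rows", "body": {
  "xyz": [
    [-0.0012,0.0004,0],
    [0,0,0.002],
    [0,0,0.002],
    [0,0,0]
  ],
  "rotation": [
    [0,0,0],
    [0,0,0],
    [0,0,0],
    [0,0,0]
  ],
  "jaw": [0.5,0.5,0.5,0.5]
}}

```text
time_s: 27.95
tool_pos: [0.6069, -0.1852, 0.2857]
tool_rot: [-180.0, 0.0, 58.5]
force: [0.6, -0.2, -0.7]
grip_width: 0.0553
grasp_force: 45.0
```

>>> {"method": "send_rows", "body": {
  "xyz": [
    [0,0,0.002],
    [0,0,0.002],
    [0,0,0.002],
    [0,0,0]
  ],
  "rotation": [
    [0,0,0],
    [0,0,0],
    [0,0,0],
    [0,0,0]
  ],
  "jaw": [0.5,0.5,0.5,0.5]
}}

```text
time_s: 28.35
tool_pos: [0.6068, -0.1853, 0.2796]
tool_rot: [-180.0, 0.0, 58.5]
force: [-0.3, -1.4, -0.1]
grip_width: 0.0553
grasp_force: 45.0
```

>>> {"method": "send_rows", "body": {
  "xyz": [
    [0.0011,-0.0001,0],
    [0,0,0.002],
    [0,0,0.002],
    [0,0,0.002],
    [0,0,0]
  ],
  "rotation": [
    [0,0,0],
    [0,0,0],
    [0,0,0],
    [0,0,0],
    [0,0,0]
  ],
  "jaw": [0.5,0.5,0.5,0.5,0.5]
}}

```text
time_s: 28.85
tool_pos: [0.6073, -0.1843, 0.2736]
tool_rot: [-180.0, 0.0, 58.5]
force: [0.5, -0.5, -1.2]
grip_width: 0.0552
grasp_force: 45.0
```

>>> {"method": "send_rows", "body": {
  "xyz": [
    [0,0,0.002],
    [0,0,0.002],
    [0,0,0]
  ],
  "rotation": [
    [0,0,0],
    [0,0,0],
    [0,0,0]
  ],
  "jaw": [0.5,0.5,0.5]
}}

```text
time_s: 29.15
tool_pos: [0.6075, -0.1843, 0.2698]
tool_rot: [-180.0, -0.0, 58.5]
force: [0.9, -0.3, -1.6]
grip_width: 0.0553
grasp_force: 45.0
```

>>> {"method": "send_rows", "body": {
  "xyz": [
    [0,0,0.002],
    [0,0,0.002],
    [0,0,0]
  ],
  "rotation": [
    [0,0,0],
    [0,0,0],
    [0,0,0]
  ],
  "jaw": [0.5,0.5,0.5]
}}

```text
time_s: 29.45
tool_pos: [0.6076, -0.1844, 0.267]
tool_rot: [180.0, -0.1, 58.5]
force: [-1.3, 1.9, 5.7]
grip_width: 0.0546
grasp_force: 45.0
```

>>> {"method": "send_rows", "body": {
  "xyz": [
    [0,0,0.002],
    [0,0,0.002],
    [0,0,0.002],
    [0,0,0]
  ],
  "rotation": [
    [0,0,0],
    [0,0,0],
    [0,0,0],
    [0,0,0]
  ],
  "jaw": [0.5,0.5,0.5,0.5]
}}

```text
time_s: 29.85
tool_pos: [0.6077, -0.1844, 0.2613]
tool_rot: [180.0, -0.1, 58.5]
force: [-1.5, 1.6, 7.6]
grip_width: 0.0551
grasp_force: 45.0
```

>>> {"method": "send_rows", "body": {
  "xyz": [
    [0,0,0.002],
    [0,0,0.002],
    [0,0,0.002],
    [0,0,0]
  ],
  "rotation": [
    [0,0,0],
    [0,0,0],
    [0,0,0],
    [0,0,0]
  ],
  "jaw": [0.5,0.5,0.5,0.5]
}}

```text
time_s: 30.25
tool_pos: [0.6077, -0.1842, 0.2547]
tool_rot: [180.0, -0.1, 58.5]
force: [-1.1, 1.7, 4.2]
grip_width: 0.0549
grasp_force: 45.0
```

>>> {"method": "send_rows", "body": {
  "xyz": [
    [0,0,0.002],
    [0,0,0.002],
    [0,0,0.002],
    [0,0,0]
  ],
  "rotation": [
    [0,0,0],
    [0,0,0],
    [0,0,0],
    [0,0,0]
  ],
  "jaw": [0.5,0.5,0.5,0.5]
}}

```text
time_s: 30.65
tool_pos: [0.6076, -0.1841, 0.2483]
tool_rot: [180.0, -0.0, 58.5]
force: [-0.3, 1.7, 3.3]
grip_width: 0.0549
grasp_force: 45.0
```

Home should be near 0.241.

>>> {"method": "send_rows", "body": {
  "xyz": [
    [0,0,0.002],
    [0,0,0.002],
    [0,0,0.001],
    [0,0,0]
  ],
  "rotation": [
    [0,0,0],
    [0,0,0],
    [0,0,0],
    [0,0,0]
  ],
  "jaw": [0.5,0.5,0.5,0.5]
}}

```text
time_s: 31.05
tool_pos: [0.6072, -0.1843, 0.2424]
tool_rot: [-180.0, 0.0, 58.5]
force: [0.6, 0.3, -1.1]
grip_width: 0.0553
grasp_force: 45.0
```

>>> {"method": "send_rows", "body": {
  "xyz": [
    [0,0,0.001],
    [0,0,0.001],
    [0,0,0]
  ],
  "rotation": [
    [0,0,0],
    [0,0,0],
    [0,0,0]
  ],
  "jaw": [0.5,0.5,0.5]
}}

```text
time_s: 31.35
tool_pos: [0.6073, -0.1845, 0.2411]
tool_rot: [-180.0, 0.0, 58.5]
force: [0.1, 0.5, 1.4]
grip_width: 0.0552
grasp_force: 45.0
```

>>> {"method": "send_rows", "body": {
  "xyz": [
    [0,0,0.001],
    [0,0,0.0005],
    [0,0,0]
  ],
  "rotation": [
    [0,0,0],
    [0,0,0],
    [0,0,0]
  ],
  "jaw": [0.5,0.5,0.5]
}}

```text
time_s: 31.65
tool_pos: [0.6073, -0.1846, 0.2409]
tool_rot: [-180.0, -0.0, 58.5]
force: [-3.7, 2.4, 10.1]
grip_width: 0.0552
grasp_force: 45.0
```

Home, at 10 N and the expected height. I'll release, lift, draw back and look.

>>> {"method": "send_rows", "body": {
  "xyz": [
    [0,0,-0.0005],
    [0,0,0],
    [0,0,0],
    [0,0,0],
    [0,0,-0.01],
    [0,0,-0.02],
    [0,0,-0.04],
    [0,0,-0.04],
    [-0.03,0,-0.01],
    [-0.03,0,0],
    [0,0,0],
    [0,0,0]
  ],
  "rotation": [
    [0,0,0],
    [0,0,0],
    [0,0,0],
    [0,0,0],
    [0,0,0],
    [0,0,0],
    [0,0,0],
    [0,0,0],
    [0,0,0],
    [0,0,0],
    [0,0,0],
    [0,0,0]
  ],
  "jaw": [0.8,0.8,0.8,0.8,0.8,0.9,1,1,1,1,1,1]
}}

```text
time_s: 32.85
tool_pos: [0.5755, -0.2365, 0.3608]
tool_rot: [180.0, -0.1, 58.3]
force: [0.9, 0.6, 0.1]
grip_width: 0.0869
grasp_force: 0.0
```

Run:
```python
from h import *
st();c=snap('wrist');s=snap('side')
u,v=map(int,proj(c,[.607,-.184,.07]));a=c['image'][max(0,v-45):v+45,u-45:u+45]
u,v=map(int,proj(s,[.607,-.184,.06]));b=s['image'][v-35:v+35,u-35:u+35]
R=lambda x:cv2.resize(x,(400,400),interpolation=cv2.INTER_CUBIC)
cv2.imwrite('pics/fin.png',np.hstack([R(a),R(b)]))
```

```text
{'time_s': 32.85, 'tool_pos': [0.576, -0.236, 0.361], 'tool_rot': [179.953, -0.058, 58.339], 'force': [0.909, 0.59, 0.074], 'grip_width': 0.087, 'grasp_force': 0.0, 'qpos': [-23.409, 23.492, 55.776, 92.41, -20.037, 74.734, 3.834]}
```

View pics/fin.png

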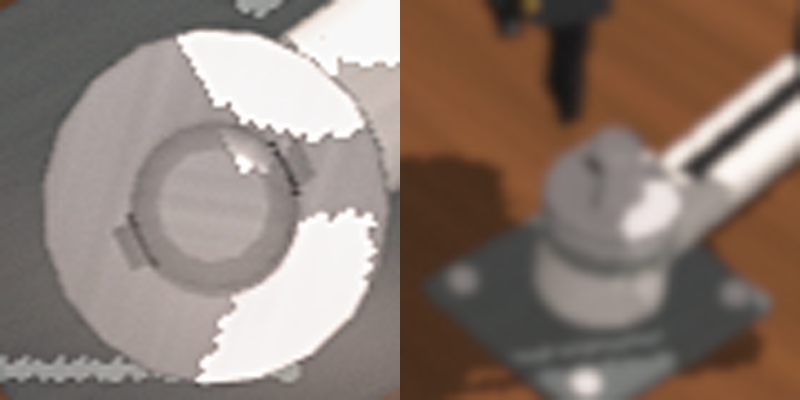

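The crops show the collar flat round the post. Both catches are out over it, at (297,165) and (135,245) in the left panel. The robot is clear, so I'll hand in.

```bash
python3 -c "
from cell import env
print(env.sign_off())"
```

```text
the job is handed in; nothing more can be done
None
```

The washer and collar are threaded onto the post and pressed home with about 10 N each, both catches show out over the collar in the last picture, the gripper is open and clear, and the job was handed in at about 33 s (no verdict came back).

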